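# Push the red specimen mount up out of its cup

### The arm

A 7-joint arm with a two-finger parallel gripper is mounted at the origin on a cart in front of the work surface, level with it; the furniture and walls round the work are solid. World frame = base frame: x ahead of the robot, y to its left, z up, the work surface at z = 0. Lengths are in mm, angles in degrees, forces in N, time in s.
With the tool pointing down it reaches from about 350 to 900 mm from the base axis. Payload 8.1 kg.
Tool frame: the origin (TCP) lies at the very end of the fingers, on their centre line; the grasp point (between the pads) lies 19 mm behind it; z points along the fingers, y is the direction in which the jaws open and shut (so a half turn about z gives the same grasp; the last joint's range is limited). The gripper opens to 85 mm and grips with 20 to 120 N. Pads are 22 mm wide; open, the fingers measure 114 mm over their backs; the gripper's body (76 mm by 85 mm) begins 54 mm behind the grasp point. The pads swing forward as they close: fully open they stand 13 mm farther back than shut.
Start: joints at [-71.654, 24.895, 1.432, 90.138, -0.665, 64.973, -4.303], TCP at [256.475, 569.967, 231.323] pointing down, gripper open.
Joint ranges: [-149.89, 149.89], [-25.12, 119.58], [-72.63, 75.52], [4.76, 147.25], [-75.54, 255.54], [6.69, 114.76], [-157.13, 157.13]. Speed limits (degrees/s): [127.2, 127.2, 172.46, 172.46, 180, 180, 180].

### API

Orientations are given as [roll, pitch, yaw] about the fixed x, y, z axes, in that order (R = Rz(yaw) Ry(pitch) Rx(roll)).
In Python, from rig import robot gives the robot as it stands. The module is installed in compiled form; this text tells all that it offers.
- The arm moves only by the tool send_rows, never from a script. Its argument "motion" is a list of rows, each a list of 2 entries, a list of its own where there are three numbers: the shift along the tool's x, y, z in cm, then the turn, a rotation vector about the tool's x, y, z in degrees. In form: [[[tx, ty, tz], [wx, wy, wz]], ...]. A call has 1 to 12 rows; each row shifts and turns the commanded pose from where the row before left it, along the tool's axes as they then stand; what a row does not reach is not made up. A row lasts 1/8 s, in which the tool goes at most 62.5 mm and 10.7 degrees, less where a joint would pass 70% of its speed; a pose out of reach is approached as far as the arm can. A call with a gripper value outside its range is refused whole. "grip" is the opening, from 0 (shut) to 1 (fully open), set as the call begins (left out, the last holds). The fingers move at their own pace and stop on an object; "force" is the grip in N (left out, the last holds). Time passes only in rows, so rows that do not move let the fingers close. It gives the time, the measured TCP pose, the force and the opening at its end, in the units of the state.
- robot.state(): the state, without advancing time (a new reading comes with each control period).
- robot.read_camera(name): name is "scene" or "top" or "wrist"; returns a dict with "image" (480x640x3 uint8, red, green, blue), "fx", "fy", "cx", "cy" (pixels), "k1" (the pictures are not rectified: a ray, as slopes to the right and down, at radius r is drawn at 1 + k1 r^2 times it, then the intrinsics apply), "eye" and "rotation" of the camera in the world. Camera axes: x right, y down, z forward; pixel columns grow to the right and rows downward; lengths in mm; the calibration is good to about 2 mm. A picture is of the moment at which its call begins. There is no depth.
- robot.hand_in(): hands the job in, once; it reports no verdict.
The state is a dict: "t": time; "joints": joint angles; "qd": joint speeds; "joint_efforts": joint torques, N m; "ee_pos": TCP position; "eef_rot": TCP orientation; "force": force on the tool from outside, world axes, zero at the start; "moment": the same for the moment, N m; "grip_width": finger opening in mm.
Only numpy, scipy, OpenCV 4.12 (cv2) and the standard library are available. Lean on these libraries where they do the work, as an engineer would, in place of code of your own. Each camera call takes 0.05 s, during which the arm holds its last target.

### The job

The red resin specimen is sunk in its white cup too deep to be gripped. Take that cup, set it fully down over the brass push-out post of the stand, so that the post goes in through the hole under the cup and pushes the red specimen up until it stands out above the rim, and leave it so, level, with the cup let go. Leave the cup with the blue specimen alone.

Things in the scene. Friction and masses are not known exactly. Their poses are not given: they have to be found in the camera images.
- cup_red: White round cup, 52 mm outside diameter, 40 mm high, open above, upright on the worktop, holding the red specimen. Bore 39 mm wide, 32 mm deep; the 8 mm thick floor has a central 30 mm access hole right through. 0.08 to 0.17 kg, hard walls; grip it across the outside, at any yaw. Origin: centre of the underside, z up the axis.
- mount_red: Red resin disc, 37 mm diameter, 24 mm high, a small steel rectangle in its top face, lying loose in cup_red's bore on the ledge round the access hole, its top 8 mm below the rim. Origin: centre of its underside, z up. With the cup fully down on the stand it rests on the post's tip, 28 mm above the cup's underside, its top 12 mm above the rim.
- stand: Push-out stand, fixed: square aluminium plate 100 x 100 x 8 mm with an upright brass post in its middle, 14 mm thick (12 mm at the tip), its flat tip 36 mm above the worktop, 28 mm above the plate. The post goes into the cup's hole with 8 mm to spare all round. A cup fully down stands flat on the plate, its underside 8 mm above the worktop. Origin: under the post, on the worktop; z up.
- cup_blue: Second cup, the same as cup_red, but with a blue specimen in it; to be left where it stands. Origin: centre of the underside, z up. The two cups and the stand change places from one start to the next; they stand about 14 cm or more apart, centre to centre.
Things that resemble listed ones, but are neither listed nor needed, are in the scene too. Leave any black or orange look-alike of the cup_red alone.

How it is judged:
By the outcome, as a careful person would: the job done as asked, in the order asked, and still so for the second after the job is handed in, with the robot touching nothing.
It also fails if it takes over 48 s, if anything falls off the work surface, if the arm or the gripper's body presses on something with over 40 N, if the wrist force passes 120 N, or if a joint passes its speed limit or range.

## Working session

There is one attempt and no reset: what is moved stays moved. The work goes in short steps, Python scripts to look and compute and a tool call to move; the robot and the scene stay as the last step left them, time stands still between calls to the robot, and variables do not carry over. Pictures are saved under pics/ and viewed, and the job is handed in when it is done.

Besides the shell and the picture viewer there is one more tool, called after ">>>" as name([rows], argument=value, ...), one row to a line, values as JSON. send_rows: Moves the arm, as the interface text tells. Its arguments: {"type":"object","properties":{"motion":{"type":"array"},"grip":{"type":"number"},"force":{"type":"number"}},"required":["motion"]}

```bash
mkdir -p pics; cat > h.py <<'E'
import numpy as np, cv2
from rig import robot
def cam(n,save=None):
    c=robot.read_camera(n)
    if save: cv2.imwrite('pics/'+save,c['image'][:,:,::-1])
    return c
def ray(c,u,v):
    K=np.array([[c['fx'],0,c['cx']],[0,c['fy'],c['cy']],[0,0,1.]])
    # drawn = s*(1+k1 r^2), single term -> OpenCV k1
    p=cv2.undistortPoints(np.array([[[u,v]]],float),K,np.array([c['k1'],0,0,0.]))[0,0]
    d=np.array(c['rotation'])@np.array([p[0],p[1],1.]); return np.array(c['eye'],float),d/np.linalg.norm(d)
def plane(c,u,v,z):
    e,d=ray(c,u,v); return e+d*(z-e[2])/d[2]
def tri(rs):
    A=np.zeros((3,3));b=np.zeros(3)
    for e,d in rs:
        P=np.eye(3)-np.outer(d,d);A+=P;b+=P@e
    x=np.linalg.solve(A,b); return x,[np.linalg.norm((np.eye(3)-np.outer(d,d))@(x-e)) for e,d in rs]
def proj(c,X):
    R=np.array(c['rotation']);p=R.T@(np.array(X,float)-np.array(c['eye']));x,y=p[0]/p[2],p[1]/p[2];s=1+c['k1']*(x*x+y*y)
    return c['fx']*x*s+c['cx'],c['fy']*y*s+c['cy']
E
python3 - <<'E'
from h import *
for n in ['scene','top','wrist']:
    c=cam(n,n+'0.png'); print(n,c['fx'],c['cx'],c['cy'],c['k1'],np.round(c['eye'],1),np.round(c['rotation'],3).tolist())
print(robot.state())
E
```

```text
scene 565.3927716599675 308.2255123622986 243.2134631686285 -0.10962993467629421 [ 123.  -539.   791.8] [-135.798, 0.72, -30.417]
top 520.2907593873141 324.6069059687281 234.9690374398458 0.0497276985618513 [ 316.1   91.4 1130.4] [-170.854, 0.33, -89.27]
wrist 364.98949710295386 319.0321571369462 240.43463655345371 -0.03690664578767947 [196.7 595.4 372.7] [164.895, 0.133, 65.806]
{'t': 0.15, 'joints': array([-71.65540041,  24.92529062,   1.43046416,  90.17522479,
        -0.66441311,  64.9720441 ,  -4.30176853]), 'qd': array([-0.02664766, -0.04201208,  0.004272  , -0.13051988, -0.07674675,
        0.02340924,  0.02561476]), 'joint_efforts': array([ 2.36378248e-03, -6.70879984e+01,  1.02628503e+00, -3.16446590e+01,
        1.57195539e-02,  9.16880235e-03,  5.00333761e-05]), 'ee_pos': array([256.32308398, 569.62854299, 230.74057624]), 'eef_rot': array([-1.79936013e+02,  5.90641230e-03,  1.55774586e+02]), 'force': array([-0.50800875,  1.12688637, -0.64583355]), 'moment': array([ 0.01016348,  0.01806126, -0.01092102]), 'grip_width': 85.09087013624618}
```

```bash
sed -i "s/^import numpy.*/&\nfrom scipy.spatial.transform import Rotation as Ro/; s/    return c$/    c['rotation']=Ro.from_euler('xyz',c['rotation'],degrees=True).as_matrix()\n    return c/" h.py; head -12 h.py
```

```text
import numpy as np, cv2
from scipy.spatial.transform import Rotation as Ro
from rig import robot
def cam(n,save=None):
    c=robot.read_camera(n)
    if save: cv2.imwrite('pics/'+save,c['image'][:,:,::-1])
    c['rotation']=Ro.from_euler('xyz',c['rotation'],degrees=True).as_matrix()
    return c
def ray(c,u,v):
    K=np.array([[c['fx'],0,c['cx']],[0,c['fy'],c['cy']],[0,0,1.]])
    # drawn = s*(1+k1 r^2), single term -> OpenCV k1
    p=cv2.undistortPoints(np.array([[[u,v]]],float),K,np.array([c['k1'],0,0,0.]))[0,0]
```

View pics/scene0.png

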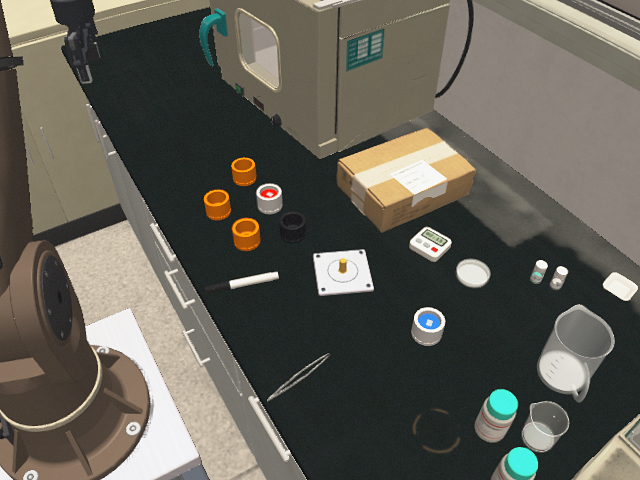

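View pics/top0.png

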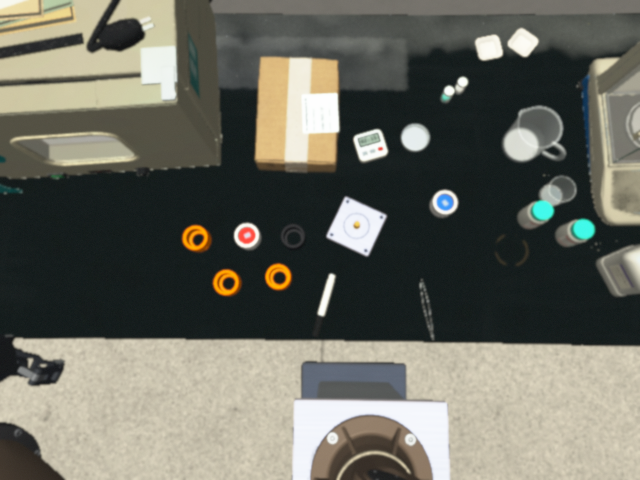

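View pics/wrist0.png

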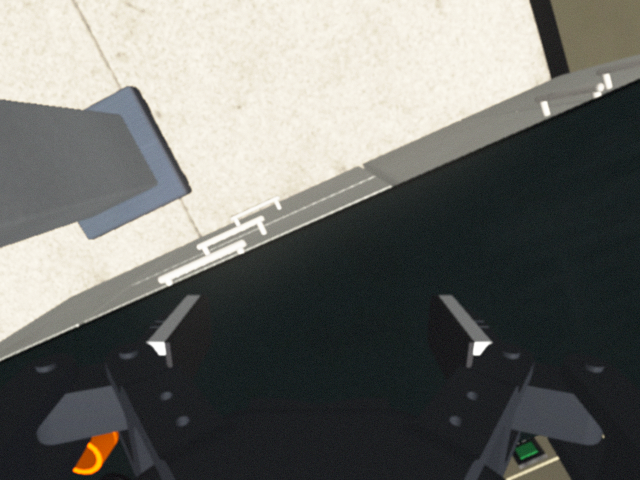

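```bash
cat > m.py <<'E'
from h import *
def blobs(c,kind):
    h=cv2.cvtColor(c['image'],cv2.COLOR_RGB2HSV); H,S,V=cv2.split(h)
    m={'red':((H<8)|(H>172))&(S>130)&(V>90),'blue':(H>100)&(H<125)&(S>130)&(V>90),'white':(S<60)&(V>135),
       'orange':(H>8)&(H<20)&(S>180)&(V>120),'brass':(H>14)&(H<30)&(S>90)&(V>90)}[kind].astype(np.uint8)
    cs,_=cv2.findContours(m,cv2.RETR_EXTERNAL,cv2.CHAIN_APPROX_NONE)
    return [x for x in cs if cv2.contourArea(x)>15]
E
python3 - <<'E'
from m import *
t=cam('top');s=cam('scene')
for n,c in(('top',t),('scene',s)):
  for k in('red','blue','white','orange','brass'):
    for b in blobs(c,k):
      if len(b)<5: continue
      e=cv2.fitEllipse(b);x=e[0]
      p=plane(c,*x,32 if k in('red','blue') else 0)
      if 250<p[0]<800 and cv2.contourArea(b)<6000: print(n,k,np.round(x,1),np.round(e[1],1),round(cv2.contourArea(b)),np.round(p[:2]))
for n,c,u,v in(('top',t,247,236),('scene',s,268,198)):
  cv2.imwrite(f'pics/c_{n}.png',cv2.resize(c['image'][v-75:v+75,u-100:u+100,::-1],None,fx=4,fy=4,interpolation=2))
for n,c,u,v in(('top',t,356,226),('scene',s,343,268)):
  cv2.imwrite(f'pics/s_{n}.png',cv2.resize(c['image'][v-50:v+50,u-60:u+60,::-1],None,fx=6,fy=6,interpolation=2))
E
```

```text
top red [246.4 235. ] [14.4 15.4] 174 [491. 267.]
top blue [444.7 201.9] [14.1 15. ] 164 [ 568. -157.]
top white [326.  295.1] [ 7.5 54.2] 279 [367.  96.]
top white [588.1 253.2] [23.6 36.3] 70 [ 465. -468.]
top white [633.1 261.1] [15.1 39.7] 332 [ 449. -560.]
top white [246.4 235.2] [24.9 25. ] 488 [496. 272.]
top white [579.4 230.3] [20.8 23.9] 66 [ 515. -453.]
top white [540.4 211.1] [21.2 25.6] 62 [ 557. -372.]
top white [356.  225.9] [52.6 53.6] 2047 [519.  31.]
top white [444.5 202. ] [24.4 25.2] 481 [ 575. -164.]
top white [551.2 194.2] [18.1 22. ] 297 [ 595. -398.]
top white [547.9 154.3] [ 2.7 12.9] 22 [ 686. -395.]
top white [ 77.  148.1] [ 32.2 125.1] 2380 [688. 657.]
top white [370.1 144.9] [31.4 33.4] 786 [705.   0.]
top white [414.8 137. ] [26.4 27.3] 566 [ 725. -101.]
top white [533.9 132.9] [47.1 61.1] 1056 [ 736. -366.]
top white [633.9 123.4] [13.6 40.7] 312 [ 758. -585.]
top white [621.4 150.6] [ 44.7 165.5] 3306 [ 695. -554.]
top white [307.6 111.2] [ 56.4 103.1] 3404 [784. 143.]
top orange [226.  282.1] [26.1 26.4] 540 [392. 312.]
top orange [277.8 276.3] [25.8 
[... 1542 characters left out ...]
ite [ 80.6 100. ] [ 9.2 14. ] 42 [250. 916.]
scene white [98.8 28.4] [ 3.9 10.5] 18 [ 413. 1342.]
scene white [262.1  54.5] [34.7 64.3] 1369 [782. 872.]
scene white [116.5  22.7] [ 9.  15.3] 40 [ 476. 1350.]
scene white [104.3   4.4] [ 9.3 60.1] 264 [ 483. 1534.]
scene orange [245.9 233.7] [27.6 33.8] 724 [411. 217.]
scene orange [217.  204.4] [26.3 30.7] 622 [397. 328.]
scene orange [243.4 171.4] [24.3 28.7] 537 [494. 399.]
scene brass [342.6 265.8] [ 6.9 16.7] 78 [530.  46.]
scene brass [245.2 227.3] [17.5 25.4] 347 [418. 234.]
scene brass [215.8 197.6] [15.3 24.2] 288 [404. 349.]
scene brass [242.9 164.4] [13.6 22.3] 237 [504. 423.]
scene brass [402.9 177.7] [ 83.8 119. ] 5510 [785. 196.]
```

```bash
cd pics; python3 -c "
import cv2,numpy as np
a=[cv2.resize(cv2.imread(f),(400,300)) for f in('c_top.png','c_scene.png')]; b=[cv2.resize(cv2.imread(f),(400,300)) for f in('s_top.png','s_scene.png')]
cv2.imwrite('crops.png',np.vstack([np.hstack(a),np.hstack(b)]))"
```

```text
(no output)
```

View pics/crops.png

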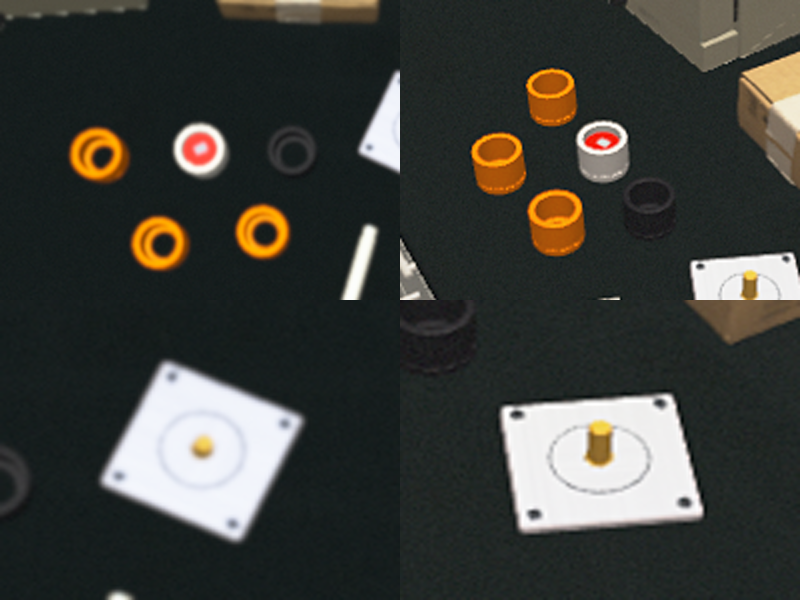

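```bash
cat > plan.py <<'E'
from h import *
def rel(target,yaw,n,p0=None,r0=None):
    st=robot.state(); p=np.array(st['ee_pos'] if p0 is None else p0,float); R=Ro.from_euler('xyz',st['eef_rot'] if r0 is None else r0,degrees=True)
    Rt=Ro.from_euler('xyz',[180,0,yaw],degrees=True); t=np.array(target,float)
    rv=(R.inv()*Rt).as_rotvec(degrees=True)
    print('total shift in tool cm',np.round(R.inv().apply(t-p)/10,2),'rotvec',np.round(rv,2))
    # n rows equal world shifts & turns
    for i in range(n):
        print(np.round(R.inv().apply((t-p)/(n-i))/10,2).tolist(), np.round(rv/n,2).tolist()); p=p+(t-p)/(n-i); R=R*Ro.from_rotvec(rv/n,degrees=True)
E
python3 - <<'E'
from plan import *
s=robot.state();c=cam('wrist');print('tcp px',proj(c,s['ee_pos']), 'plane pts', plane(c,319,240,30)-s['ee_pos'])
a,b=tri([ray(cam('top'),246.4,235),ray(cam('scene'),268.6,193)]);print('red top tri',a,b)
a,b=tri([ray(cam('top'),356.2,224.9),ray(cam('scene'),342.8,259)]);print('post',a,b)
rel([491,240,190],99,8)
E
```

```text
tcp px (np.float64(321.6591935856327), np.float64(301.19029073824515)) plane pts [  24.20396755  -12.48359745 -200.94973189]
red top tri [490.58026557 266.70829783  34.71886538] [np.float64(0.15992272000136754), np.float64(0.1599227200012925)]
post [516.82929566  31.8887474   38.0974555 ] [np.float64(2.5279727426661402), np.float64(2.527972742666161)]
total shift in tool cm [-34.92 -20.46   4.13] rotvec [ 0.    0.   56.77]
[-4.37, -2.56, 0.52] [0.0, 0.0, 7.1]
[-4.65, -2.0, 0.52] [0.0, 0.0, 7.1]
[-4.86, -1.41, 0.52] [0.0, 0.0, 7.1]
[-5.0, -0.8, 0.52] [0.0, 0.0, 7.1]
[-5.06, -0.18, 0.52] [0.0, 0.0, 7.1]
[-5.04, 0.45, 0.52] [0.0, 0.0, 7.1]
[-4.95, 1.07, 0.52] [0.0, 0.0, 7.1]
[-4.78, 1.67, 0.52] [0.0, 0.0, 7.1]
```

>>> send_rows([
  [[-4.37, -2.56, 0.5], [0, 0, 7.1]],
  [[-4.65, -2.0, 0.5], [0, 0, 7.1]],
  [[-4.86, -1.41, 0.5], [0, 0, 7.1]],
  [[-5.0, -0.8, 0.5], [0, 0, 7.1]],
  [[-5.06, -0.18, 0.5], [0, 0, 7.1]],
  [[-5.04, 0.45, 0.5], [0, 0, 7.1]],
  [[-4.95, 1.07, 0.5], [0, 0, 7.1]],
  [[-4.78, 1.67, 0.5], [0, 0, 7.1]],
  [[0, 0, 0], [0, 0, 0]],
  [[0, 0, 0], [0, 0, 0]],
  [[0, 0, 0], [0, 0, 0]],
], grip=0.85)

```text
t: 1.88
ee_pos: [490.2, 241.1, 191.4]
eef_rot: [-180.0, -0.0, 99.1]
force: [-0.3, 0.3, -0.2]
grip_width: 72.7
```

```bash
python3 - <<'E'
from m import *
s=robot.state();print(s['t'],s['ee_pos'],s['eef_rot'],s['force'],s['grip_width'])
c=cam('wrist','w1.png')
for k in('red','white'):
  for b in blobs(c,k):
    e=cv2.fitEllipse(b) if len(b)>5 else None
    if e and cv2.contourArea(b)>300: print(k,np.round(e,1) if 0 else (np.round(e[0],1),np.round(e[1],1)),cv2.contourArea(b),plane(c,*e[0],32),plane(c,*e[0],40))
np.save('w1.npy',[*ray(c,319,240)])
E
```

```text
1.875 [490.22546622 241.13832393 191.36818926] [-1.79991885e+02 -3.98908986e-02  9.91290743e+01] [-0.29487877  0.27041576 -0.18915707] 72.67607710098667
red (array([322.8, 194.3]), array([42.8, 43.3])) 1449.5 [489.70663735 263.96666735  32.        ] [489.45335951 265.04828337  40.        ]
white (array([491.8, 455.3]), array([20.1, 32.9])) 464.5 [708.01110522  23.77799256  32.        ] [701.96539032  31.2327158   40.        ]
white (array([312.3, 383.5]), array([ 43.5, 102.7])) 2692.5 [509.31051348  82.43881088  32.        ] [508.53707121  88.3370424   40.        ]
white (array([580.9, 365.7]), array([ 48., 166.])) 3101.5 [763.35432077 140.75559577  32.        ] [755.8401426  145.10646406  40.        ]
white (array([144.5, 328.2]), array([16.4, 37.8])) 441.5 [346.81680385 115.50715628  32.        ] [350.35492972 120.52796045  40.        ]
white (array([448.4, 329.5]), array([17.9, 37.8])) 307.0 [624.37561381 159.39119721  32.        ] [620.54906247 163.24759303  40.        ]
white (array([195.6, 321.1]), array([18.2, 63.4])) 545.0 [393.50258455 130.81040751  32.        ] [395.80196139 135.42515898  40.        ]
white (array([322.8, 194.5]), array([64.2, 65.2])) 3284.5 [489.74953002 263.76086647  32.        ] [489.49511409 264.84794315  40.        ]
white (array([42.3, 93.4]), array([ 97.4, 239.1])) 16205.0 [257.19890182 308.57926975  32.        ] [263.11492706 308.47714594  40.        ]
```

View pics/w1.png

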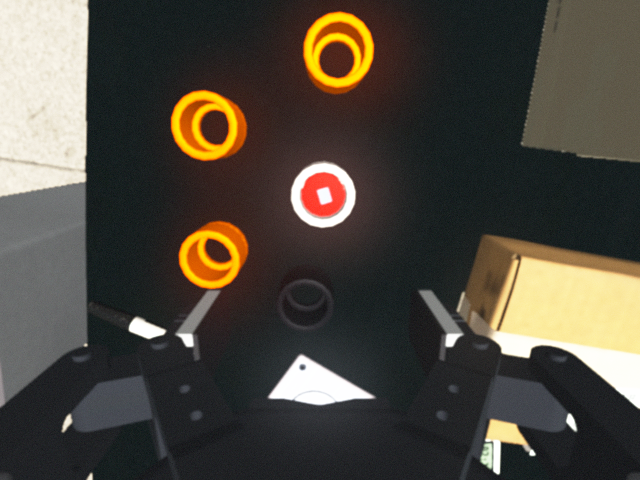

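```bash
python3 - <<'E'
from plan import *
rel([490,265.5,90],99,3)
E
```

```text
total shift in tool cm [ 2.41  0.36 10.14] rotvec [-0.01 -0.03  0.13]
[0.8, 0.12, 3.38] [-0.0, -0.01, 0.04]
[0.8, 0.12, 3.38] [-0.0, -0.01, 0.04]
[0.8, 0.12, 3.38] [-0.0, -0.01, 0.04]
```

>>> send_rows([
  [[0.8, 0.12, 3.38], [0, 0, 0]],
  [[0.8, 0.12, 3.38], [0, 0, 0]],
  [[0.8, 0.12, 3.38], [0, 0, 0]],
  [[0, 0, 0], [0, 0, 0]],
  [[0, 0, 0], [0, 0, 0]],
])

```text
t: 2.55
ee_pos: [491.2, 264.3, 91.0]
eef_rot: [179.9, -0.0, 99.0]
force: [-0.8, -0.5, 0.5]
grip_width: 72.4
```

```bash
python3 - <<'E'
from m import *
s=robot.state();print(s['t'],s['ee_pos'],s['eef_rot'],s['grip_width'])
c=cam('wrist','w2.png')
for k in('red','white'):
  for b in blobs(c,k):
    e=cv2.fitEllipse(b) if len(b)>5 else None
    if e and cv2.contourArea(b)>800: print(k,(np.round(e[0],1),np.round(e[1],1)),cv2.contourArea(b),plane(c,*e[0],32),plane(c,*e[0],40))
print('tcp',proj(c,s['ee_pos']))
E
```

```text
2.55 [491.15492966 264.29054717  90.97177338] [ 1.79946057e+02 -1.58869199e-02  9.90041534e+01] 72.44299346539154
red (array([316.3, 257.2]), array([57.3, 62. ])) 2784.5 [489.73980388 264.11908323  32.        ] [489.39494916 266.65772177  40.        ]
red (array([334.8,  64.7]), array([47.1, 50. ])) 1843.0 [483.08195362 367.06685323  32.        ] [483.00195488 365.51012598  40.        ]
white (array([316.3, 255.6]), array([91.7, 98.8])) 7092.0 [489.55230455 265.06352793  32.        ] [489.21490875 267.56459551  40.        ]
tcp (np.float64(318.7624775324236), np.float64(299.9264260894793))
```

View pics/w2.png

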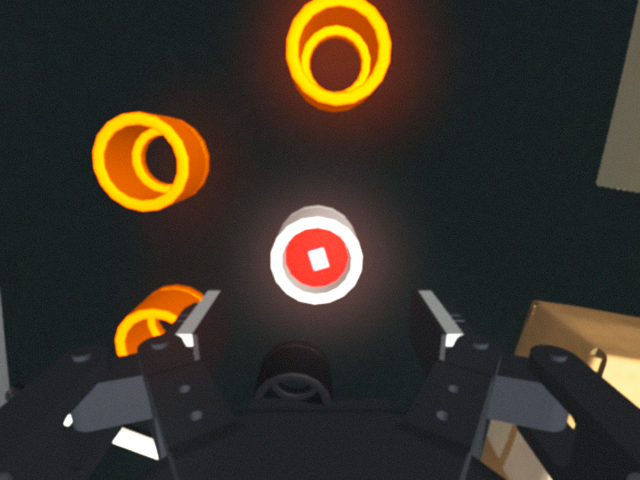

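```bash
python3 - <<'E'
from plan import *
rel([489.6,265,6],99,4)
E
```

```text
total shift in tool cm [ 0.09 -0.2   8.54] rotvec [ 0.11 -0.05 -0.02]
[0.02, -0.05, 2.14] [0.03, -0.01, -0.0]
[0.02, -0.05, 2.14] [0.03, -0.01, -0.0]
[0.02, -0.05, 2.14] [0.03, -0.01, -0.0]
[0.02, -0.05, 2.14] [0.03, -0.01, -0.0]
```

>>> send_rows([
  [[0.03, -0.05, 2.6], [0, 0, 0]],
  [[0.02, -0.05, 2.6], [0, 0, 0]],
  [[0.02, -0.05, 2.0], [0, 0, 0]],
  [[0.02, -0.05, 1.34], [0, 0, 0]],
  [[0, 0, 0], [0, 0, 0]],
  [[0, 0, 0], [0, 0, 0]],
])

```text
t: 3.35
ee_pos: [489.3, 264.8, 5.5]
eef_rot: [179.9, -0.0, 99.0]
force: [0.0, 0.4, 0.3]
grip_width: 72.6
```

>>> send_rows([
  [[0, 0, 0], [0, 0, 0]],
  [[0, 0, 0], [0, 0, 0]],
  [[0, 0, 0], [0, 0, 0]],
  [[0, 0, 0], [0, 0, 0]],
], grip=0.45, force=40)

```text
t: 3.85
ee_pos: [489.3, 264.9, 5.6]
eef_rot: [179.9, -0.0, 99.0]
force: [-1.8, 0.1, 7.5]
grip_width: 51.1
```

>>> send_rows([
  [[0, 0, -0.5], [0, 0, 0]],
  [[0, 0, -1.5], [0, 0, 0]],
  [[0, 0, -3], [0, 0, 0]],
  [[0, 0, -3], [0, 0, 0]],
  [[0, 0, -2], [0, 0, 0]],
  [[0, 0, 0], [0, 0, 0]],
  [[0, 0, 0], [0, 0, 0]],
], grip=0.3)

```text
t: 4.72
ee_pos: [488.2, 264.4, 104.1]
eef_rot: [-180.0, 0.0, 99.0]
force: [-0.7, 0.3, -3.0]
grip_width: 51.3
```

```bash
python3 - <<'E'
from m import *
s=robot.state();print(s['t'],s['ee_pos'],s['eef_rot'],s['grip_width'],s['force'])
c=cam('wrist','w3.png'); c=cam('scene','sc3.png')
E
python3 -c "
import cv2,numpy as np
a=cv2.imread('pics/w3.png');b=cv2.imread('pics/sc3.png')[80:320,140:460]
cv2.imwrite('pics/j3.png',np.hstack([cv2.resize(a,(400,300)),cv2.resize(b,(400,300))]))"
```

```text
4.725 [488.17643872 264.42284435 104.14280614] [-1.79966161e+02  6.93314494e-03  9.89769097e+01] 51.30124239768346 [-0.72083178  0.26797832 -2.9671469 ]
```

View pics/j3.png

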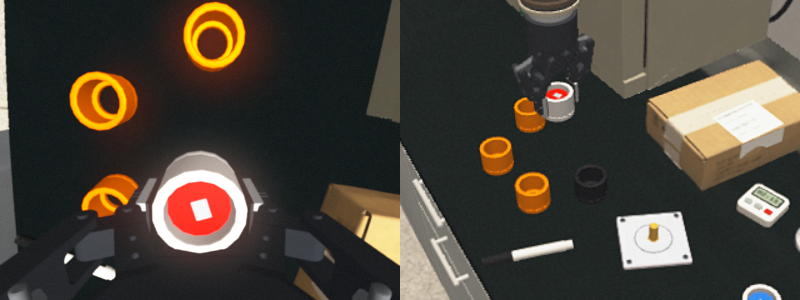

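```bash
python3 - <<'E'
from m import *
from plan import rel
c=cam('wrist'); 
for b in blobs(c,'red'):
    if cv2.contourArea(b)>3000:
        e=cv2.fitEllipse(b);p=plane(c,*e[0],130.6);print(e,p,p-robot.state()['ee_pos'])
rel([519,-60,104],99,10)
E
```

```text
((318.5396423339844, 333.1219177246094), (85.26576232910156, 102.35932159423828), 89.45856475830078) [488.04729677 263.79274544 130.6       ] [ 2.08433979e-02 -4.09048909e-01  2.69994284e+01]
total shift in tool cm [-3.251e+01 -2.000e+00 -1.000e-02] rotvec [-0.09  0.05 -0.03]
[-3.25, -0.2, -0.0] [-0.01, 0.0, -0.0]
[-3.25, -0.2, -0.0] [-0.01, 0.0, -0.0]
[-3.25, -0.2, -0.0] [-0.01, 0.0, -0.0]
[-3.25, -0.2, -0.0] [-0.01, 0.0, -0.0]
[-3.25, -0.2, -0.0] [-0.01, 0.0, -0.0]
[-3.25, -0.2, -0.0] [-0.01, 0.0, -0.0]
[-3.25, -0.2, -0.0] [-0.01, 0.0, -0.0]
[-3.25, -0.2, -0.0] [-0.01, 0.0, -0.0]
[-3.25, -0.2, -0.0] [-0.01, 0.0, -0.0]
[-3.25, -0.2, -0.0] [-0.01, 0.0, -0.0]
```

Cup centre coincides with the TCP axis (within 0.5 mm). Crossing beyond the stand to view the post.

>>> send_rows([
  [[-1.6, -0.1, 0], [0, 0, 0]],
  [[-3.2, -0.2, 0], [0, 0, 0]],
  [[-3.5, -0.2, 0], [0, 0, 0]],
  [[-3.5, -0.2, 0], [0, 0, 0]],
  [[-3.5, -0.2, 0], [0, 0, 0]],
  [[-3.5, -0.2, 0], [0, 0, 0]],
  [[-3.5, -0.2, 0], [0, 0, 0]],
  [[-3.5, -0.2, 0], [0, 0, 0]],
  [[-3.2, -0.2, 0], [0, 0, 0]],
  [[-2.5, -0.2, 0], [0, 0, 0]],
  [[-1.0, 0, 0], [0, 0, 0]],
  [[0, 0, 0], [0, 0, 0]],
])

```text
t: 6.38
ee_pos: [520.2, -60.1, 104.3]
eef_rot: [-180.0, -0.0, 98.9]
force: [-0.1, 1.0, -1.6]
grip_width: 50.6
```

>>> send_rows([
  [[0, 0, 0], [0, 0, 0]],
  [[0, 0, 0], [0, 0, 0]],
])

```text
t: 6.62
ee_pos: [520.5, -58.3, 104.4]
eef_rot: [-180.0, -0.0, 99.1]
force: [1.0, -0.0, -1.4]
grip_width: 51.0
```

```bash
python3 - <<'E'
from m import *
s=robot.state();print(s['t'],s['ee_pos'],s['eef_rot'],s['grip_width'],s['force'])
c=cam('wrist','w4.png')
for k in('brass','white'):
  for b in blobs(c,k):
    a=cv2.contourArea(b)
    if a<60:continue
    r=cv2.minAreaRect(b); print(k,a,np.round(r[0],1),np.round(r[1],1))
    if k=='white' and a>3000:
      q=cv2.approxPolyDP(b,0.02*cv2.arcLength(b,True),True)[:,0]; w=np.array([plane(c,*map(float,x),8)[:2] for x in q]);print(q.tolist(),np.round(w,1).tolist(),w.mean(0))
import pickle; pickle.dump(dict(c),open('w4.pkl','wb'))
E
```

```text
6.625 [520.49092332 -58.26012611 104.41854344] [-1.79993462e+02 -2.61170134e-02  9.90695361e+01] 51.013658174684146 [ 1.01464582 -0.02148946 -1.42224973]
brass 544.0 [338.5 104. ] [24.7 29. ]
brass 250.0 [631.6  11.4] [11.9 25.9]
white 95.0 [412. 331.] [12. 14.]
white 92.5 [226.5 331. ] [12. 13.]
white 4861.5 [577.7 334. ] [79.3 77.4]
[[573, 299], [544, 314], [534, 341], [541, 356], [579, 375], [612, 354], [619, 324], [607, 307]] [[708.6, -72.5], [691.1, -87.1], [690.8, -109.4], [700.3, -120.9], [736.0, -132.8], [755.4, -111.5], [751.0, -86.5], [736.5, -74.7]] [721.20881893 -99.41253721]
white 79.0 [ 70.5 290.9] [ 2.9 69. ]
white 17303.5 [319.  323.5] [161. 152.]
[[291, 251], [347, 258], [256, 301], [252, 373], [303, 402], [378, 382], [391, 397], [371, 271], [341, 246]] [[502.9, -68.7], [541.5, -67.5], [483.4, -109.3], [487.0, -168.8], [528.8, -188.4], [582.6, -161.4], [595.3, -173.2], [559.6, -74.2], [535.9, -59.8]] [ 535.22041577 -119.02582133]
white 1670.0 [623.4 199.5] [27.1 70.6]
white 5265.5 [597.5 200.5] [103.  83.]
[[639, 149], [562, 162], [559, 249], [639, 240], [639, 210], [633, 235], [603, 236], [607, 167], [639, 160]] [[717.3, 36.0], [668.4, 19.0], [685.6, -38.0], [740.9, -22.6], [732.6, -2.4], [735.1, -19.9], [713.7, -24.1], [699.7, 21.2], [720.0, 29.3]] [ 7.12588490e+02 -1.51903091e-01]
white 26034.5 [337.6 100.4] [166.1 168.6]
[[305, 0], [231, 129], [357, 212], [446, 82], [339, 0]] [[489.5, 83.8], [454.4, 4.6], [542.3, -35.0], [581.4, 53.3], [509.1, 87.0]] [515.35381687  38.74547243]
```

View pics/w4.png

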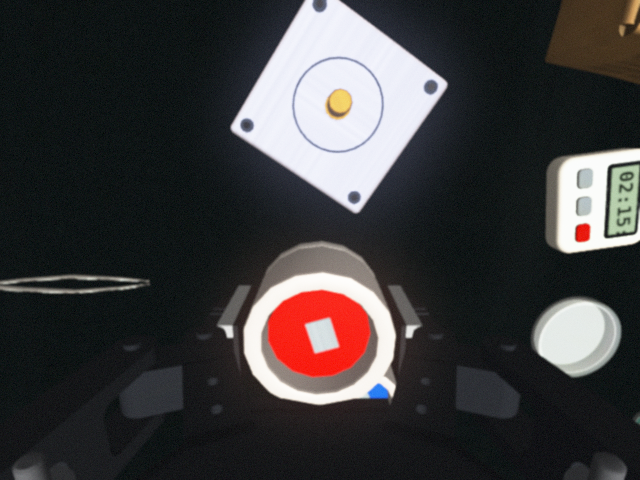

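```bash
python3 - <<'E'
from m import *
import pickle; c=pickle.load(open('w4.pkl','rb'))
g=cv2.cvtColor(c['image'],cv2.COLOR_RGB2GRAY)
m=(g<140).astype(np.uint8); m[220:]=0
cs,_=cv2.findContours(m,cv2.RETR_LIST,cv2.CHAIN_APPROX_NONE); hs=[]
for b in cs:
    a=cv2.contourArea(b)
    if 60<a<12000 and len(b)>5:
        e=cv2.fitEllipse(b)
        if abs(e[0][0]-338)<150: print(round(a),np.round(e[0],1),np.round(e[1],1),'z8',np.round(plane(c,*e[0],8),1))
# tip: bright brass
h=cv2.cvtColor(c['image'],cv2.COLOR_RGB2HSV)[60:150,290:390]
mm=((h[...,0]>12)&(h[...,0]<32)&(h[...,1]>80)&(h[...,2]>185)).astype(np.uint8)
b=max(cv2.findContours(mm,0,1)[0],key=cv2.contourArea);e=cv2.fitEllipse(b);u=(e[0][0]+290,e[0][1]+60);print('tip',u,e[1],plane(c,*u,36))
cv2.imwrite('pics/tip.png',cv2.resize(c['image'][60:150,290:390,::-1],None,fx=6,fy=6,interpolation=2))
E
```

```text
86 [353.9 196.9] [10.5 10.6] z8 [538.4 -25.4   8. ]
106 [246.5 124.8] [11.2 12.3] z8 [463.8   8.6   8. ]
60 [340.   99.9] [23.1 31.1] z8 [519.1  32.4   8. ]
112 [430.5  86.6] [11.2 12.9] z8 [572.6  49.1   8. ]
112 [319.1   4.8] [11.6 13. ] z8 [498.1  82.6   8. ]
tip (338.17445373535156, 103.85259246826172) (23.963348388671875, 29.79055404663086) [517.47921981  27.04806446  36.        ]
```

View pics/tip.png

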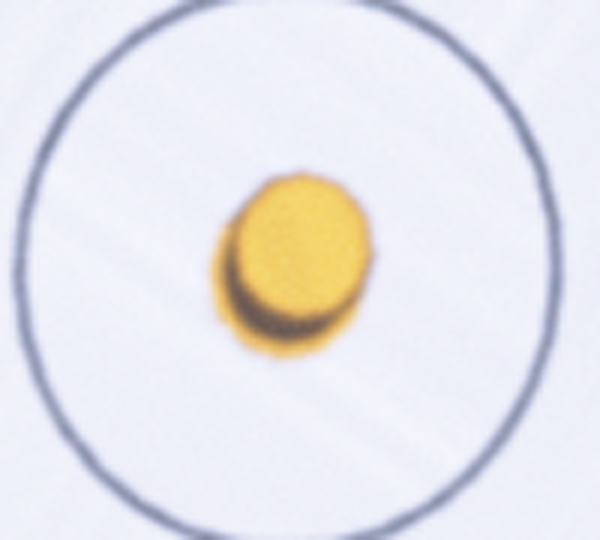

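```bash
python3 - <<'E'
from plan import *
rel([518.4,29,64],99,5)
E
```

```text
total shift in tool cm [8.66 1.17 4.05] rotvec [-0.   -0.02  0.06]
[1.73, 0.23, 0.81] [-0.0, -0.0, 0.01]
[1.73, 0.23, 0.81] [-0.0, -0.0, 0.01]
[1.73, 0.23, 0.81] [-0.0, -0.0, 0.01]
[1.73, 0.23, 0.81] [-0.0, -0.0, 0.01]
[1.73, 0.23, 0.81] [-0.0, -0.0, 0.01]
```

>>> send_rows([
  [[1.3, 0.2, 0], [0, 0, 0]],
  [[2.2, 0.3, 0], [0, 0, 0]],
  [[2.2, 0.3, 0], [0, 0, 0]],
  [[1.9, 0.25, 0.4], [0, 0, 0]],
  [[1.06, 0.12, 1.2], [0, 0, 0]],
  [[0, 0, 1.4], [0, 0, 0]],
  [[0, 0, 1.0], [0, 0, 0]],
  [[0, 0, 0], [0, 0, 0]],
  [[0, 0, 0], [0, 0, 0]],
  [[0, 0, 0], [0, 0, 0]],
])

```text
t: 7.92
ee_pos: [519.0, 27.7, 64.9]
eef_rot: [180.0, -0.0, 98.9]
force: [0.9, -0.4, -2.3]
grip_width: 51.1
```

```bash
python3 - <<'E'
from m import *
from plan import rel
c=cam('wrist','w5.png');d=cam('scene','sc5.png')
s=robot.state();print(s['t'],s['ee_pos'],s['eef_rot'],s['grip_width'],s['force'])
cv2.imwrite('pics/j5.png',np.hstack([cv2.resize(c['image'],(400,300)),cv2.resize(d['image'][200:320,260:420],(400,300))])[:,:,::-1])
rel([518.4,29,13.5],99,5)
E
```

```text
8.025 [518.88169677  27.87142993  64.87671376] [ 1.79956319e+02 -5.56076509e-03  9.89567891e+01] 51.15005909409856 [-0.3023647   0.00570683 -2.05564216]
total shift in tool cm [ 0.12 -0.03  5.14] rotvec [ 0.04 -0.01 -0.04]
[0.02, -0.01, 1.03] [0.01, -0.0, -0.01]
[0.02, -0.01, 1.03] [0.01, -0.0, -0.01]
[0.02, -0.01, 1.03] [0.01, -0.0, -0.01]
[0.02, -0.01, 1.03] [0.01, -0.0, -0.01]
[0.02, -0.01, 1.03] [0.01, -0.0, -0.01]
```

View pics/j5.png

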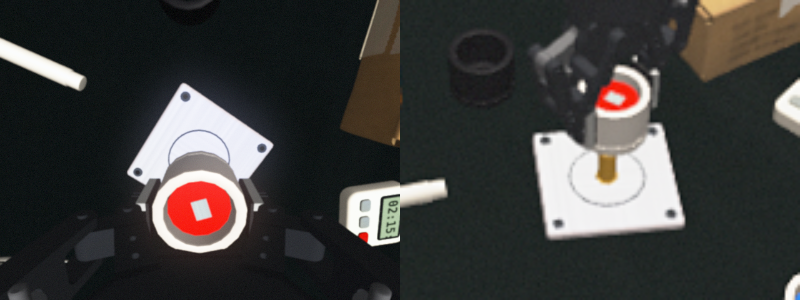

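>>> send_rows([
  [[0.06, -0.03, 0.8], [0, 0, 0]],
  [[0.06, 0, 1.0], [0, 0, 0]],
  [[0, 0, 0.8], [0, 0, 0]],
  [[0, 0, 0.7], [0, 0, 0]],
  [[0, 0, 0.6], [0, 0, 0]],
  [[0, 0, 0], [0, 0, 0]],
])

```text
t: 8.78
ee_pos: [517.8, 29.0, 25.0]
eef_rot: [-180.0, 0.0, 99.0]
force: [-0.3, -0.2, -1.3]
grip_width: 50.8
```

>>> send_rows([
  [[0, 0, 0.4], [0, 0, 0]],
  [[0, 0, 0.4], [0, 0, 0]],
  [[0, 0, 0.2], [0, 0, 0]],
  [[0, 0, 0.1], [0, 0, 0]],
  [[0, 0, 0], [0, 0, 0]],
  [[0, 0, 0], [0, 0, 0]],
])

```text
t: 9.52
ee_pos: [518.2, 29.1, 14.6]
eef_rot: [180.0, -0.0, 99.0]
force: [-0.2, -0.8, -2.2]
grip_width: 50.8
```

>>> send_rows([
  [[0, 0, 0.07], [0, 0, 0]],
  [[0, 0, 0.07], [0, 0, 0]],
  [[0, 0, 0], [0, 0, 0]],
  [[0, 0, 0], [0, 0, 0]],
])

```text
t: 10.02
ee_pos: [518.2, 29.1, 13.6]
eef_rot: [180.0, -0.0, 99.0]
force: [-2.4, 0.4, 5.7]
grip_width: 50.8
```

```bash
python3 - <<'E'
from m import *
c=cam('wrist','w6.png');d=cam('scene','sc6.png')
s=robot.state();print(s['t'],s['ee_pos'],s['eef_rot'],s['grip_width'],s['force'])
cv2.imwrite('pics/j6.png',np.hstack([cv2.resize(c['image'],(400,300)),cv2.resize(d['image'][200:320,260:420],(400,300))])[:,:,::-1])
E
```

```text
10.125 [518.20259722  29.10269     13.56686163] [ 1.79977101e+02 -1.49461921e-02  9.89646061e+01] 51.09658574073531 [-1.6413599  -0.311151    6.66308537]
```

View pics/j6.png

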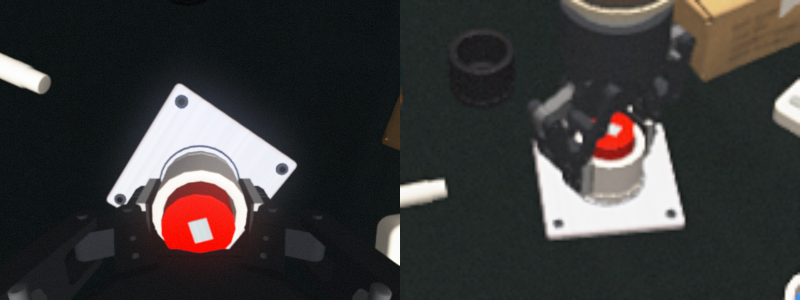

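>>> send_rows([
  [[0, 0, 0], [0, 0, 0]],
  [[0, 0, 0], [0, 0, 0]],
  [[0, 0, 0], [0, 0, 0]],
  [[0, 0, 0], [0, 0, 0]],
], grip=0.9)

```text
t: 10.62
ee_pos: [518.1, 29.1, 13.1]
eef_rot: [-180.0, -0.0, 99.0]
force: [0.0, -0.2, -0.8]
grip_width: 77.0
```

```bash
python3 - <<'E'
from m import *
c=cam('wrist','w7.png');d=cam('scene','sc7.png')
s=robot.state();print(s['t'],s['ee_pos'],s['grip_width'],s['force'])
cv2.imwrite('pics/j7.png',np.hstack([cv2.resize(c['image'],(400,300)),cv2.resize(d['image'][200:320,260:420],(400,300))])[:,:,::-1])
E
```

```text
10.725 [518.1139038   29.08688267  13.06543096] 76.99197205400345 [ 0.99004079 -0.30909402  0.00197387]
```

View pics/j7.png

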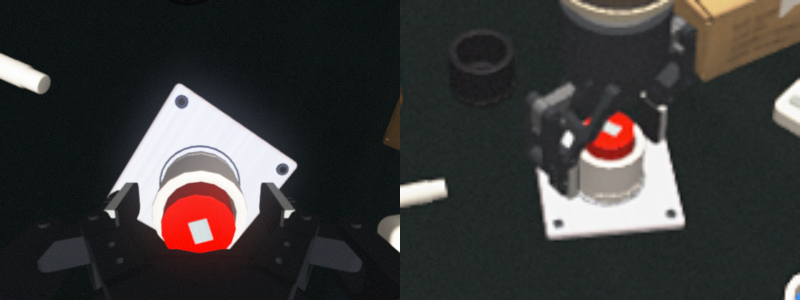

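>>> send_rows([
  [[0, 0, -0.6], [0, 0, 0]],
  [[0, 0, -1.5], [0, 0, 0]],
  [[0, 0, -3], [0, 0, 0]],
  [[0, 0, -3], [0, 0, 0]],
  [[0, 0, -3], [0, 0, 0]],
  [[-2, 0, -1], [0, 0, 0]],
  [[-3, 0, 0], [0, 0, 0]],
  [[-3, 0, 0], [0, 0, 0]],
  [[-2, 0, 0], [0, 0, 0]],
  [[0, 0, 0], [0, 0, 0]],
  [[0, 0, 0], [0, 0, 0]],
  [[0, 0, 0], [0, 0, 0]],
])

```text
t: 12.22
ee_pos: [533.6, -68.7, 134.0]
eef_rot: [-180.0, -0.0, 99.0]
force: [0.6, 0.3, -0.3]
grip_width: 76.7
```

```bash
python3 - <<'E'
from m import *
c=cam('wrist');d=cam('scene','sc8.png');t=cam('top')
s=robot.state();print(s['t'],s['ee_pos'],s['grip_width'],s['force'])
for n,q in(('w',c),('s',d),('t',t)):
  for b in blobs(q,'red'):
    if cv2.contourArea(b)>80:
      e=cv2.fitEllipse(b);print(n,np.round(e[0],1),np.round(e[1],1),np.round(plane(q,*e[0],60),1))
x=proj(c,[518,29,40]);v=int(max(0,x[1]-110))
cv2.imwrite('pics/j8.png',np.hstack([cv2.resize(c['image'],(400,300)),cv2.resize(d['image'][220:310,280:400],(400,300),interpolation=2)])[:,:,::-1])
E
```

```text
12.375 [533.66025279 -68.97023257 134.07506984] 76.84009274769728 [ 0.1608866  -0.9170376  -0.47665625]
w [542.9 206.1] [12.9 16.6] [663.4 -20.   60. ]
w [318.4  80.2] [63.7 68.5] [517.8  27.7  60. ]
s [343.1 253.4] [19.7 20.3] [515.6  25.7  60. ]
t [357.6 222.2] [14.8 15.3] [516.2  31.2  60. ]
```

View pics/j8.png

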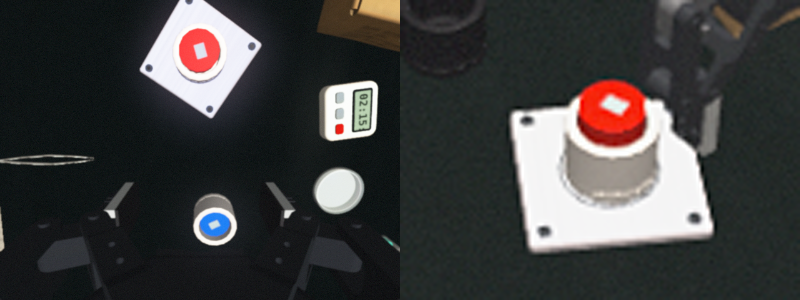

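View pics/sc8.png

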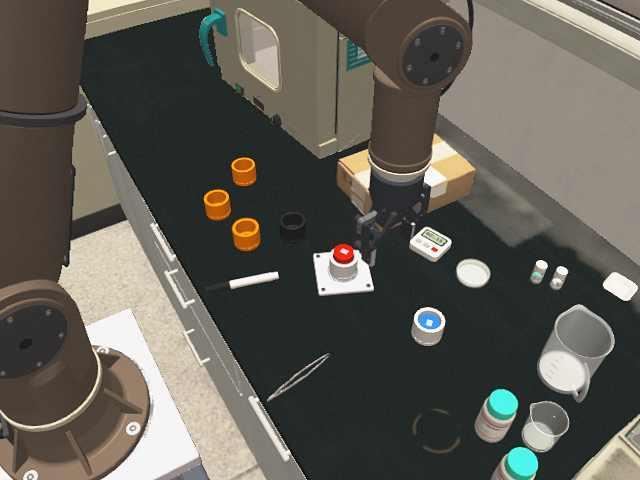

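```bash
python3 - <<'E'
from m import *
c=cam('wrist');d=cam('scene');t=cam('top')
print(tri([ray(c,319.5,80.5),ray(d,343.9,251.2)]), tri([ray(t,357.6,222.2),ray(d,343.9,251.2)]))
print(robot.state()['force'],robot.state()['t']); print(robot.hand_in())
E
```

```text
(array([518.46387031,  27.13762452,  62.77384167]), [np.float64(0.3216474691212556), np.float64(0.32164746912125053)]) (array([518.12115256,  30.37613423,  59.49583139]), [np.float64(1.8915308282377312), np.float64(1.8915308282376067)])
[-0.27559744  0.03209665  0.62264863] 12.525
the job is handed in; nothing more can be done
None
```

I set the red cup fully down over the brass post, let it go, backed the gripper clear and handed the job in at 12.5 s. The red specimen now stands out above the rim.

- **Seating:** the cup met the plate with the tool 8.1 mm higher than at the grasp, against 8 mm expected. The largest force I read was about 8 N.
- **Specimen height:** two camera pairs put its top at 62.8 mm and 59.5 mm, against 60 mm expected. They differ by 3.3 mm, and the top/scene pair's rays miss each other by about 2 mm. That is within the camera calibration.
- **Level and position:** the cup and specimen look level and sit centred on the plate. This is judged by eye from the pictures; I measured no tilt.
- **Other things:** the blue cup and the orange and black look-alikes were not touched.

The top camera placed the stand about 2 mm from where the wrist camera did. I used the wrist value, and the 8 mm clearance round the post covered the difference.

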